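Renew the filter discs and lock the bayonet cover

TASK

Renew the filter on the bench: lay the two spent discs that sit in the open filter housing flat in the tin lid, then stack every fresh disc that is on the bench in one centred pile on the boss in the middle of the housing. Then set the cover over the pile with its lugs in the gaps between the claws, push it down against its spring and twist it a quarter turn clockwise (seen from above) so that it stays locked. Leave the mustard jar, bottle, bowl and plant pot where they stand.

Things in the scene. Friction and masses are not known exactly. Their poses are not given: they have to be found in the camera images.
- housing: aluminium filter housing fixed to the bench, origin at the centre of its underside, z up. Round base plate 144 mm across, 12 mm thick; in the middle a boss 44 mm across; two opposite bayonet claws round the edge (see lock), covering -105 to -20 and 75 to 160 degrees (counterclockwise from above, from its x axis). A brass pipe stub 18 mm thick runs out to 94 mm from the axis at -90 degrees
- boss (a point): centre of the flat top of the boss, on the housing's axis, 30 mm above the bench; the discs are piled here
- entry (a point): middle of one of the two gaps between the claws, where a cover lug enters: on the housing's +x axis, 53.5 mm from the centre, 24 mm above the bench. The other gap is opposite, at 180 degrees (either lug fits either gap)
- lock (a point): where a lug ends up, under a claw's ledge against a solid stop: 90 degrees clockwise (seen from above) of entry, same radius and height. Claw ledges: inner radius 50 mm, outer 67 mm, underside 28.5 mm and top 35 mm above the bench, on walls of inner radius 61 mm
- gasket (a joint): black sprung gasket ring round the boss, radius 38 to 47 mm, that carries the cover's rim: 0 m when free (its top 24 mm above the bench), grows as it is pressed down, at most 0.006; resists with 6 N at first, 15 N at the bottom
- cover: grey plastic upside-down cup, 92 mm across, 72 mm tall without handle, about 0.35 kg, hollow (65 mm across, 66 mm deep) to go over up to five piled discs; starts upright on the bench. Origin: centre of its open underside, z up. Two lugs at its bottom edge on its +x and -x sides, 16 mm wide, 8 mm tall, reaching 57 mm from the axis
- cover_rim (a point): centre of the cover's underside (the cover's origin). Resting unpushed on the gasket it is 24 mm above the bench and the lugs are too high to turn under the ledges; push it down to 18 to 20 mm, turn clockwise to the stop, let go: it rises to about 20.5 mm and is held by the ledges
- handle (a point): point on the cover's axis 92 mm above its underside, where to grip the bar handle: 84 mm long along the cover's x axis (in line with the lugs), 16 mm thick, 30 mm tall, from 72 to 102 mm above the underside
- disc1: identical round flat filter disc, pale, 48 mm across, 10 mm thick, rigid, 35 g; starts flat on the bench to the robot's right; origin at the centre of its underside, z along its axis. Between three and five fresh discs are present
- disc2: identical round flat filter disc, pale, 48 mm across, 10 mm thick, rigid, 35 g; starts flat on the bench to the robot's right; origin at the centre of its underside, z along its axis. Between three and five fresh discs are present
- disc3: identical round flat filter disc, pale, 48 mm across, 10 mm thick, rigid, 35 g; starts flat on the bench to the robot's right; origin at the centre of its underside, z along its axis. Between three and five fresh discs are present
- disc4: identical round flat filter disc, pale, 48 mm across, 10 mm thick, rigid, 35 g; starts flat on the bench to the robot's right; origin at the centre of its underside, z along its axis. Between three and five fresh discs are present
- disc5: identical round flat filter disc, pale, 48 mm across, 10 mm thick, rigid, 35 g; starts flat on the bench to the robot's right; origin at the centre of its underside, z along its axis. Between three and five fresh discs are present
- spent1: spent filter disc, dirty grey, of the same size as the fresh ones (48 mm across, 10 mm thick, 35 g); starts lying on the housing's boss, under spent2; origin at the centre of its underside, z along its axis
- spent2: the other spent disc, just like spent1; starts lying on top of it; origin at the centre of its underside, z along its axis
- tin_lid: loose round tin lid lying open side up, 120 mm across, rim 9 mm tall and 3 mm thick, floor 2 mm thick, 0.12 kg; origin at the centre of its underside
- mustard_jar: bystander: glass mustard jar with a twist cap, 64 mm across, 95 mm tall; origin at the centre of its underside
- bottle: bystander: clear bottle, 66 mm across, 190 mm tall; origin at the centre of its underside
- bowl: bystander: small white ceramic bowl, 100 mm across, 42 mm tall; origin at the centre of its underside
- plant_pot: bystander: black plastic plant pot, 94 mm across, 90 mm tall, narrower at the foot; origin at the centre of its underside
Mind the look-alikes: they are no part of the job. Leave any orange look-alike of the disc1 alone.

How it is judged:
By the outcome, as a careful person would: the job done as asked, in the order asked, and still so for the second after the job is handed in, with the robot touching nothing.
Of disc1, disc2, disc3, disc4, disc5 only 3 to 5 are there at a start; the rules pass over those that are not, and their reading is None.
At some moment in a run one of disc1, disc2, disc3, disc4, disc5, cover may be knocked a few centimetres aside while the robot is not near it.
Once in a run the grip may slacken for a moment while it holds something.
It also fails if it takes over 210 s, if anything falls off the work surface, if the arm or the gripper's body presses on something with over 40 N, if the wrist force passes 120 N, or if a joint passes its speed limit or range.

ROBOT

A 6-joint arm with a two-finger parallel gripper is mounted at the origin on the work surface. World frame = base frame: x ahead of the robot, y to its left, z up, the work surface at z = 0. Lengths are in m, angles in rad, forces in N, time in s.
With the tool pointing down it reaches from about 0.375 to 0.825 m from the base axis. Payload 5.5 kg.
Tool frame: the origin (TCP) lies midway between the tips of the shut fingers; the grasp point (between the pads) lies 19 mm behind it (arm.hold_point_z is the distance from the TCP to the grasp point, in m); z points along the fingers, y is the line along which they close (so a half turn about z gives the same grasp; the last joint's range is limited). The gripper opens to 85 mm and grips with 20 to 120 N. Pads are 22 mm wide; open, the fingers measure 114 mm over their backs; the gripper's body (76 mm by 85 mm) begins 54 mm behind the grasp point. The pads swing forward as they close: fully open they stand 13 mm farther back than shut.
Start: joints at [-1.203, 0.314, -0.047, 1.21, 0, 1.571], TCP at [0.216, -0.56, 0.231] pointing down, gripper open.
Joint ranges: [-2.67, 2.67], [-0.69, 1.73], [-1.03, 1.25], [-2.08, 2.16], [-1.42, 1.45], [-3.14, 3.14]. Speed limits (rad/s): [2.39, 2.39, 3.01, 3.14, 3.14, 3.14].

INTERFACE

Orientations are given as a 3x3 rotation matrix whose columns are the frame's x, y, z axes.
In Python, from workcell import arm, optics gives the robot as it stands.
- The arm moves only by the shell command python3 -m jog 'ROWS' [OPENING] [FORCE]. ROWS is JSON, a list of rows, each a list of 4 numbers: the shift along the world's x, y, z in m, then the turn about the world's z in rad. In form: [[dx, dy, dz, twist], ...]. A call has 1 to 12 rows; each row is the pose to reach, as a shift and turn from the pose commanded when the call began; what a row does not reach only later rows make up. A row lasts 1/12 s, in which the tool goes at most 41.7 mm and 7.16 degrees, less where a joint would pass 70% of its speed; a pose out of reach is approached as far as the arm can. A call with a gripper value outside its range is refused whole. OPENING is the gripper command: -1 is fully open, 1 is shut, values between are in proportion, set as the call begins (- or left out, the last holds). The fingers move at their own pace and stop on an object; FORCE is the grip in N (left out, the last holds). Time passes only in rows, so rows that repeat a pose let the fingers close. It gives the time, the measured TCP pose, the force, the opening and the grip force at its end, in the units of the state.
- arm.get_state(): the state, without advancing time (a new reading comes with each control period).
- optics.capture(name): name is "side" or "top" or "wrist"; returns the picture (420x560x3 uint8, blue, green, red); there is no depth.
- optics.calibration(name): a dict with "camera_matrix" (3x3 intrinsics, pixels), "dist" ([k1, k2, p1, p2, k3] as OpenCV has them; the pictures are not rectified), "world_to_cam" (4x4, takes a point from world to camera coordinates). Camera axes: x right, y down, z forward; pixel columns grow to the right and rows downward; lengths in m; the calibration is good to about 2 mm. A picture is of the moment at which its call begins: read the wrist's pose just before it. calibration takes no time and is no camera call; for the wrist camera it gives the pose at the moment of the call.
- arm.finish_job(): hands the job in; it is judged then, once.
The state is a dict: "clock": time; "qpos": joint angles; "joint_velocities": joint speeds; "joint_torque": joint torques, N m; "tcp_pos": TCP position; "ee_rot": TCP orientation; "ft_force": force on the tool from outside, world axes, zero at the start; "wrist_torque": the same for the moment, N m; "finger_gap": finger opening in m; "grasp_force": force on a finger pad.
Only numpy, scipy, OpenCV 4.12 (cv2) and the standard library are available. Lean on these libraries where they do the work, as an engineer would, in place of code of your own. Each camera call takes 0.05 s, during which the arm holds its last target. There are 200 camera calls.

## Working session

There is one attempt and no reset: what is moved stays moved. The work goes in short steps, Python scripts to look and compute and a shell command to move; the robot and the scene stay as the last step left them, time stands still between calls to the robot, and variables do not carry over. Pictures are saved under pics/ and viewed, at most 14 in all, crops included, and the job is handed in when it is done.

```bash
ls; mkdir -p pics; cat > h.py <<'E'
import numpy as np, cv2
from workcell import arm, optics
def cap(n):
    c=optics.calibration(n); im=optics.capture(n); return im,c
def ray(c,px):
    K=np.array(c["camera_matrix"]);d=np.array(c["dist"]);T=np.array(c["world_to_cam"])
    u=cv2.undistortPoints(np.array(px,float).reshape(-1,1,2),K,d).reshape(-1,2)
    R=T[:3,:3];o=-R.T@T[:3,3]
    D=np.c_[u,np.ones(len(u))]@R
    return o,D
def plane(c,px,z):
    o,D=ray(c,px); return o+D*((z-o[2])/D[:,2])[:,None]
def proj(c,P):
    K=np.array(c["camera_matrix"]);d=np.array(c["dist"]);T=np.array(c["world_to_cam"])
    return cv2.projectPoints(np.array(P,float).reshape(-1,1,3),cv2.Rodrigues(T[:3,:3])[0],T[:3,3],K,d)[0].reshape(-1,2)
def tri(ca,pa,cb,pb):
    oa,A=ray(ca,[pa]);ob,B=ray(cb,[pb]);a=A[0]/np.linalg.norm(A[0]);b=B[0]/np.linalg.norm(B[0])
    s=np.linalg.lstsq(np.c_[a,-b],ob-oa,rcond=None)[0]
    p=oa+a*s[0];q=ob+b*s[1]; return (p+q)/2,np.linalg.norm(p-q)
E
python3 - <<'E'
from h import *
for n in("top","side","wrist"):
    im,c=cap(n); cv2.imwrite(f"pics/{n}0.png",im); o,_=ray(c,[[280,210]]); print(n,o,plane(c,[[280,210]],0))
s=arm.get_state();print(s["clock"],s["tcp_pos"],s["ee_rot"],s["finger_gap"],arm.hold_point_z)
E
```

```text
pics
top [ 0.41426987 -0.04309411  1.31317817] [[ 0.66242129 -0.04343454  0.        ]]
side [0.42766429 1.18729486 0.90397267] [[ 0.62532714 -0.18265894  0.        ]]
wrist [ 0.27819104 -0.53591802  0.37260526] [[ 0.18060993 -0.57609074  0.        ]]
0.15 [ 0.21558751 -0.55945535  0.23062624] [[ 9.33114096e-01  3.59580117e-01 -4.72899361e-04]
 [ 3.59580428e-01 -9.33113267e-01  1.24374146e-03]
 [ 5.95603054e-06 -1.33059804e-03 -9.99999115e-01]] 0.08504449340107846 0.0187
```

View pics/top0.png

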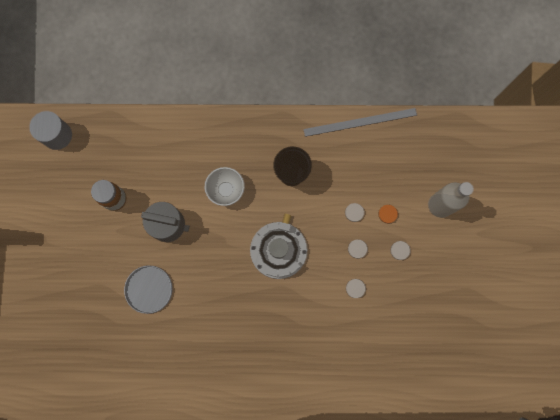

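View pics/side0.png

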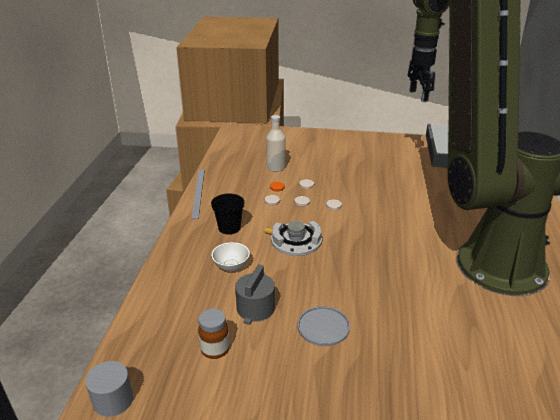

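The top view shows four pale discs at about (355,212), (358,249), (401,250) and (356,289). The orange look-alike is at (388,214). The housing is at (279,250) with its pipe towards (287,218), the spent pile on its boss. The cover with bar handle is at (163,222) and the lid at (149,289). The grey cylinder at (47,130) has no handle or lugs, so it is a bystander or look-alike. The side view agrees.

```bash
cat > m1.py <<'E'
from h import *
it,ct=cap("top"); is_,cs=cap("side")
def blobs(im,mask,amin,amax):
    n,l,st,ce=cv2.connectedComponentsWithStats(mask.astype(np.uint8)*255)
    return [(ce[i],st[i,4]) for i in range(1,n) if amin<st[i,4]<amax]
def pale(im):
    h=cv2.cvtColor(im,cv2.COLOR_BGR2HSV); return (h[...,1]<60)&(h[...,2]>165)
def orange(im):
    h=cv2.cvtColor(im,cv2.COLOR_BGR2HSV); return (h[...,1]>200)&(h[...,2]>150)&(h[...,0]<15)
for nm,f in(("pale",pale),("orange",orange)):
    T=[b for b in blobs(it,f(it),60,600) if b[0][0]>320 or nm!="pale"];S=[b for b in blobs(is_,f(is_),25,600)]
    for b in T: print(nm,"top",b[0].round(1),b[1],plane(ct,[b[0]],.01)[0].round(4))
    for b in S: print(nm,"side",b[0].round(1),b[1],plane(cs,[b[0]],.01)[0].round(4))
def P(n,c,px,z): print(n,plane(c,px,z).round(3).tolist())
P("housing",ct,[[278.5,250]],.012); P("pipe",ct,[[287,218]],.02);P("spent top",ct,[[278,247]],.05)
P("lid",ct,[[149,289.5]],.005)
P("handle ends",ct,[[144,216],[176,223]],.102);P("bowl",ct,[[225,187]],.042);P("pot",ct,[[292,166]],.09)
P("jar",ct,[[104,191]],.095);P("lid side",cs,[[323.5,325]],.005);P("house side",cs,[[297,238]],.012)
big=cv2.resize(np.hstack([it[130:310,90:270],it[180:320,230:410][:,:180] if 0 else cv2.copyMakeBorder(it[180:320,230:420],0,40,0,0,cv2.BORDER_CONSTANT)]),None,fx=2.1,fy=2.1,interpolation=cv2.INTER_CUBIC)
cv2.imwrite("pics/crop1.png",big)
E
python3 m1.py
```

```text
pale side [275.4 116.4] 27 [ 0.7407 -0.8598  0.01  ]
pale side [274.7 139.5] 318 [ 0.7113 -0.6455  0.01  ]
pale side [306.2 182.8] 85 [ 0.5612 -0.3399  0.01  ]
pale side [271.9 198.7] 96 [ 0.6572 -0.2277  0.01  ]
pale side [301.8 199.8] 100 [ 0.5642 -0.2339  0.01  ]
pale side [333.8 203.5] 102 [ 0.4647 -0.2258  0.01  ]
pale side [315.7 229. ] 91 [ 0.508  -0.0829  0.01  ]
pale side [276.6 230.8] 98 [ 0.6174 -0.0591  0.01  ]
pale side [306.4 235.5] 31 [ 0.5311 -0.0479  0.01  ]
pale side [295.9 247.4] 217 [0.5541 0.0112 0.01  ]
pale side [208.7 350. ] 30 [0.6982 0.4032 0.01  ]
orange side [276.5 185.8] 97 [ 0.6546 -0.3076  0.01  ]
housing [[0.558, -0.04, 0.012]]
pipe [[0.638, -0.061, 0.02]]
spent top [[0.561, -0.039, 0.05]]
lid [[0.457, 0.283, 0.005]]
handle ends [[0.627, 0.279, 0.102], [0.611, 0.202, 0.102]]
bowl [[0.712, 0.095, 0.042]]
pot [[0.754, -0.072, 0.09]]
jar [[0.689, 0.38, 0.095]]
lid side [[0.458, 0.289, 0.005]]
house side [[0.556, -0.03, 0.012]]
```

View pics/crop1.png

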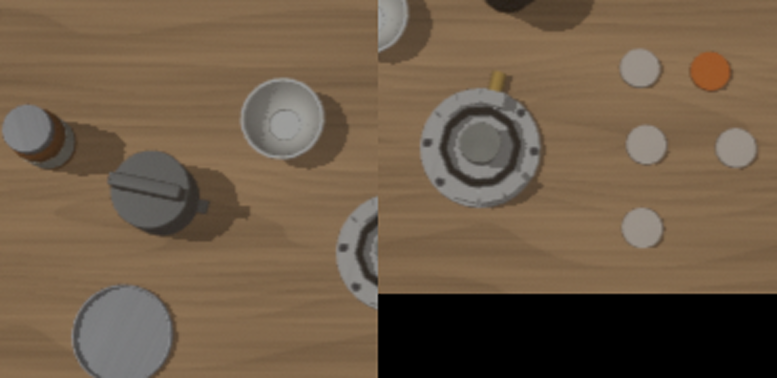

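Four fresh discs are confirmed, the orange one stays, and the cover is the grey cup with the bar handle. I'm moving over the housing for a close wrist look.

```bash
python3 -m jog '[[0.345,0.52,0.04,0],[0.345,0.52,0.04,0],[0.345,0.52,0.04,0],[0.345,0.52,0.04,0],[0.345,0.52,0.04,0],[0.345,0.52,0.04,0],[0.345,0.52,0.04,0],[0.345,0.52,0.04,0],[0.345,0.52,0.04,0],[0.345,0.52,0.04,0],[0.345,0.52,0.04,0],[0.345,0.52,0.04,0]]' -1 40; python3 -c "
from workcell import arm;s=arm.get_state();print(s['tcp_pos'],s['qpos'],s['ft_force'])"
```

```text
clock: 1.25
tcp_pos: [0.4923, -0.1421, 0.2636]
ee_rot: [[0.933, 0.36, 0.0], [0.36, -0.933, -0.0], [0.0, 0.0, -1.0]]
ft_force: [0.3, -1.2, -1.0]
finger_gap: 0.0853
grasp_force: 0.0
[ 0.49231771 -0.14211373  0.26360539] [-2.80968915e-01  1.36439462e-01 -1.97506096e-01  1.23637371e+00
 -8.43341273e-05  2.49270614e+00] [ 0.26443394 -1.21213918 -1.01734538]
```

```bash
python3 -m jog '[[0.035,0.05,0.004,0],[0.069,0.104,0.008,0],[0.069,0.104,0.008,0],[0.069,0.104,0.008,0],[0.069,0.104,0.008,0],[0.069,0.104,0.008,0]]' | sed -n 1,2p; python3 - <<'E'
from h import *
im,c=cap("wrist");cv2.imwrite("pics/w1.png",im)
E
```

```text
clock: 1.75
tcp_pos: [0.5602, -0.0401, 0.2709]
```

View pics/w1.png

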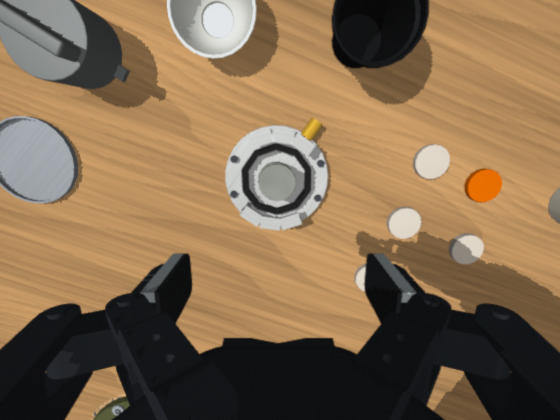

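The wrist view shows the housing at (277,178) with its spent pile top at (278,181) and pipe at (312,130). The fresh discs are at (432,161), (405,223), (467,249) and one partly hidden at (368,280). The orange one is at (484,185), the lid at (35,160), and the cover is top left with a lug at (122,74).

```bash
cat > seg.py <<'E'
from h import *
def ell(mask,pt,rmax=80,close=3):
    m=mask.astype(np.uint8)*255
    m=cv2.morphologyEx(m,cv2.MORPH_CLOSE,np.ones((close,close)))
    m=cv2.morphologyEx(m,cv2.MORPH_OPEN,np.ones((3,3)))
    cs,_=cv2.findContours(m,cv2.RETR_EXTERNAL,cv2.CHAIN_APPROX_NONE)
    best=None
    for k in cs:
        if len(k)<12 or cv2.pointPolygonTest(k,tuple(map(float,pt)),False)<0: continue
        best=cv2.fitEllipse(cv2.convexHull(k)) if len(cv2.convexHull(k))>5 else None
    return best
def hsv(im): return cv2.cvtColor(im,cv2.COLOR_BGR2HSV).astype(int)
def pale(im):
    h=hsv(im); return (h[...,1]<45)&(h[...,2]>150)
def grey(im,lo,hi):
    h=hsv(im); return (h[...,1]<60)&(h[...,2]>=lo)&(h[...,2]<=hi)
E
python3 - <<'E'
from seg import *
im=cv2.imread("pics/w1.png");c=optics.calibration("wrist");h=hsv(im)
for p in[(278,181),(262,150),(245,200),(290,200),(35,160),(60,40),(432,161),(467,249),(405,223),(275,158),(122,74),(20,35),(313,152)]:print(p,h[p[1],p[0]])
for p in[(432,161),(405,223),(467,249)]:
    e=ell(pale(im),p); print(p,e, e and plane(c,[e[0]],.01)[0].round(4))
nw=(h[...,1]<70)  # non-wood
e=ell(nw,(240,180),close=9);print("base",e,e and plane(c,[e[0]],.012)[0].round(4))
e=ell(nw,(35,160));print("lid",e,e and plane(c,[e[0]],.006)[0].round(4))
g=cv2.GaussianBlur(cv2.cvtColor(im,cv2.COLOR_BGR2GRAY),(3,3),0)
ci=cv2.HoughCircles(g[140:220,235:320],cv2.HOUGH_GRADIENT,1,20,param1=80,param2=10,minRadius=13,maxRadius=26);print(ci)
# pipe
y=(h[...,1]>180)&(h[...,2]>110)&(h[...,0]>15)&(h[...,0]<32); n,l,st,ce=cv2.connectedComponentsWithStats(y.astype(np.uint8)); print([(ce[i].round(1).tolist(),plane(c,[ce[i]],.02)[0].round(4).tolist()) for i in range(1,n) if st[i,4]>60])
cv2.imwrite("pics/w1c.png",cv2.resize(im[110:250,205:345],None,fx=4,fy=4,interpolation=cv2.INTER_CUBIC))
E
```

```text
(278, 181) [ 43  15 151]
(262, 150) [90 16 31]
(245, 200) [ 60   3 201]
(290, 200) [ 60   2 130]
(35, 160) [105  17 175]
(60, 40) [75  7 75]
(432, 161) [ 20  26 224]
(467, 249) [ 14  30 143]
(405, 223) [ 20  26 225]
(275, 158) [ 50   4 210]
(122, 74) [83 13 76]
(20, 35) [ 78   9 143]
(313, 152) [ 60   2 131]
(432, 161) ((431.59466552734375, 161.2311553955078), (32.07455825805664, 36.16541290283203), 48.82022476196289) [ 0.6571 -0.2305  0.01  ]
(405, 223) ((404.00738525390625, 222.4694366455078), (29.5406436920166, 32.96430587768555), 66.0081787109375) [ 0.5644 -0.2367  0.01  ]
(467, 249) None None
base ((276.2291259765625, 177.06407165527344), (102.96691131591797, 105.66191101074219), 179.37786865234375) [ 0.5599 -0.0388  0.012 ]
lid ((30.585224151611328, 159.2139434814453), (80.39530944824219, 100.04598999023438), 125.03338623046875) [0.4596 0.2872 0.006 ]
[[[44.5 38.5 25.4]
  [30.5 54.5 16.5]]]
[([311.3, 128.6], [0.6372, -0.0582, 0.02])]
```

View pics/w1c.png

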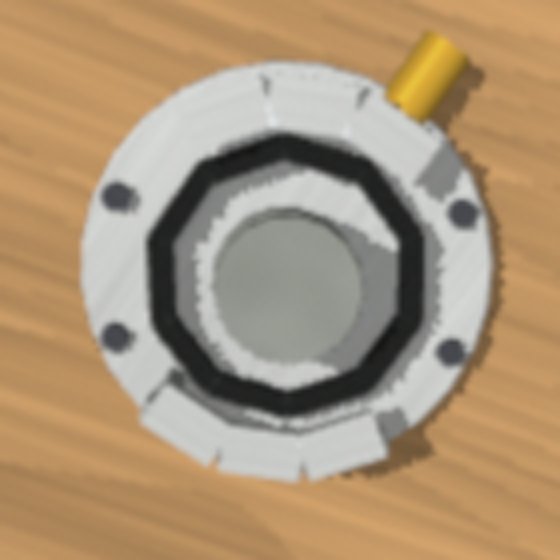

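The crop shows the spent disc at crop (288,286), the gasket ring centred near (286,275), the claws at upper right and lower left, and the pipe at upper right.

```bash
python3 - <<'E'
from h import *
import pickle
c=optics.calibration("wrist");pickle.dump(c,open("c1.pkl","wb"))
print("spent",plane(c,[[277,181.5]],.05),plane(c,[[277,181.5]],.04),"gasket",plane(c,[[276.5,178.75]],.024))
# claw end corners on ledge top z=.035: pixel crop/4+offset
for p in[(375,95),(180,375),(420,180),(385,450)]: q=plane(c,[[p[0]/4+205-.375,p[1]/4+110-.375]],.035)[0];print(p,q.round(4))
E
python3 -m jog '[[0,0,-0.04,0],[0,0,-0.08,0],[0,0,-0.10,0],[0,0,-0.10,0],[0,0,-0.10,0]]' | sed -n 1,2p
python3 - <<'E'
from h import *
import pickle
im,c=cap("wrist");cv2.imwrite("pics/w2.png",im);pickle.dump(c,open("c2.pkl","wb"))
print(proj(c,[[.5605,-.039,.05],[.5605,-.039,.024]]))
cv2.imwrite("pics/w2c.png",cv2.resize(im[80:320,140:420],None,fx=2.5,fy=2.5,interpolation=cv2.INTER_CUBIC))
E
```

```text
spent [[ 0.56095936 -0.03965814  0.05      ]] [[ 0.55926013 -0.04028197  0.04      ]] gasket [[ 0.55980719 -0.03929771  0.024     ]]
(375, 95) [ 0.6254 -0.0437  0.035 ]
(180, 375) [ 0.5174 -0.017   0.035 ]
(420, 180) [ 0.6061 -0.0671  0.035 ]
(385, 450) [ 0.5177 -0.0913  0.035 ]
clock: 2.22
tcp_pos: [0.5591, -0.0413, 0.1709]
[[275.65643138 199.71627059]
 [275.86735728 193.57003982]]
```

View pics/w2c.png

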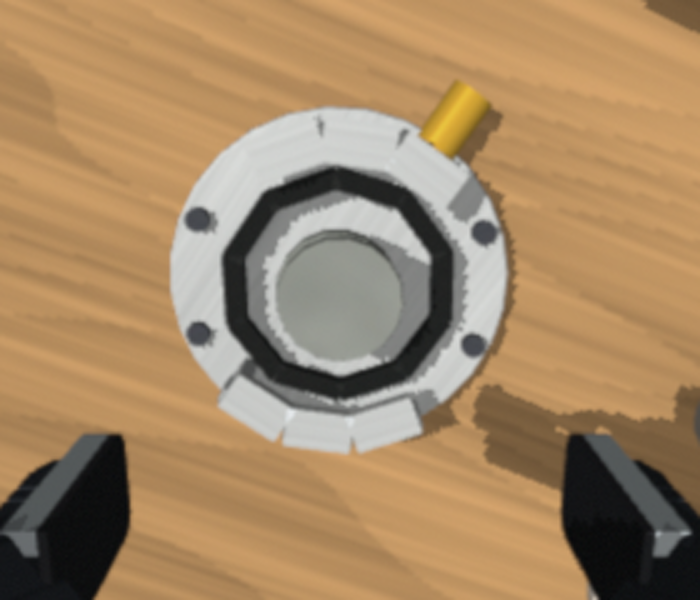

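```bash
python3 -m jog '[[0,0,-0.04,0],[0,0,-0.08,0],[0,0,-0.11,0],[0,0,-0.1315,0],[0,0,-0.1315,0],[0,0,-0.1315,0]]' | sed -n 1,4p
python3 -m jog '[[0,0,0,0],[0,0,0,0],[0,0,0,0],[0,0,0,0],[0,0,0,0],[0,0,0,0],[0,0,0,0],[0,0,0,0],[0,0,0,0],[0,0,0,0]]' 1 40
python3 -m jog '[[0,0,0.01,0],[0,0,0.03,0],[0,0,0.06,0],[0,0,0.09,0],[0,0,0.12,0],[0,0,0.12,0]]'
python3 - <<'E'
from h import *
im,c=cap("wrist");cv2.imwrite("pics/w3.png",im)
cv2.imwrite("pics/w3.png",im[60:420])
E
```

```text
clock: 2.77
tcp_pos: [0.5613, -0.0405, 0.0411]
ee_rot: [[0.933, 0.359, 0.001], [0.359, -0.933, -0.0], [0.001, 0.0, -1.0]]
ft_force: [-0.4, 0.0, -0.1]
clock: 3.6
tcp_pos: [0.5624, -0.0402, 0.0423]
ee_rot: [[0.933, 0.36, 0.004], [0.36, -0.933, -0.0], [0.003, 0.002, -1.0]]
ft_force: [-1.2, -0.9, 9.2]
finger_gap: 0.0459
grasp_force: 39.3
clock: 4.1
tcp_pos: [0.5646, -0.0403, 0.1672]
ee_rot: [[0.933, 0.36, 0.01], [0.36, -0.933, -0.001], [0.009, 0.004, -1.0]]
ft_force: [0.8, -0.7, 0.8]
finger_gap: 0.0454
grasp_force: 41.0
```

View pics/w3.png

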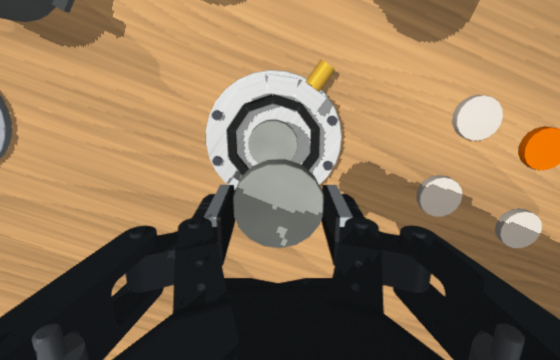

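The wrist view shows spent2 held between the pads at (278,265). Spent1 is still on the boss and the neighbours haven't moved. Going to the lid.

```bash
python3 -m jog '[[-0.103,0.325,0,0.75],[-0.103,0.325,0,0.75],[-0.103,0.325,0,0.75],[-0.103,0.325,0,0.75],[-0.103,0.325,0,0.75],[-0.103,0.325,0,0.75],[-0.103,0.325,0,0.75],[-0.103,0.325,0,0.75],[-0.103,0.325,0,0.75],[-0.103,0.325,0,0.75],[-0.103,0.325,0,0.75],[-0.103,0.325,0,0.75]]'
python3 - <<'E'
from seg import *
im,c=cap("wrist");cv2.imwrite("pics/w4.png",im);h=hsv(im)
s=arm.get_state();print(s["qpos"])
print(proj(c,[[.458,.286,.005]]))
e=ell(h[...,1]<60,proj(c,[[.458,.286,.005]])[0]+[0,-30]);print(e)
E
```

```text
clock: 5.15
tcp_pos: [0.4576, 0.2837, 0.1594]
ee_rot: [[0.438, 0.899, -0.001], [0.899, -0.438, -0.001], [-0.001, -0.0, -1.0]]
ft_force: [0.0, -1.2, -0.3]
finger_gap: 0.0454
grasp_force: 41.1
[ 5.54674893e-01  2.39761398e-01 -3.12900659e-01  1.01893219e+00
 -4.02095553e-04  2.58019457e+00]
[[277.2096146  191.86716111]]
((279.5854797363281, 408.79071044921875), (544.082763671875, 561.9568481445312), 104.83944702148438)
```

View pics/w4.png

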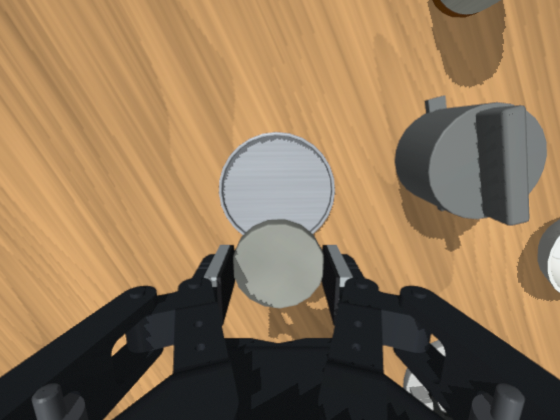

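The view shows the lid with edges at columns 220 and 334 and its top at row 132. Spent2 is held level at (279,263), and the cover is at right with a lug at (435,103).

```bash
python3 - <<'E'
from h import *
c=optics.calibration("wrist");a=np.linspace(0,2*np.pi,181)
for C in[(.458,.286),(.4596,.2893),(.459,.288)]:
    q=proj(c,np.c_[C[0]+.06*np.cos(a),C[1]+.06*np.sin(a),0*a+.009]);print(C,q.min(0),q.max(0))
s=arm.get_state();t=np.array(s["tcp_pos"]);R=np.array(s["ee_rot"])
for dx in(-.003,0,.003):
    q=proj(c,(t+R@[dx,0,-.0077]+R[:,:2]@(np.c_[np.cos(a),np.sin(a)]*.024).T.T[...,None].squeeze() if 0 else [t+R@[dx+.024*np.cos(k),.024*np.sin(k),-.0077] for k in a]));print(dx,q.min(0),q.max(0))
E
```

```text
(0.458, 0.286) [218.52879661 132.38681138] [335.25903814 246.71854343]
(0.4596, 0.2893) [218.32535208 128.4810436 ] [335.44159096 243.57012282]
(0.459, 0.288) [218.4315819  130.00880123] [335.39683256 244.80133298]
-0.003 [230.7011046  225.22740317] [324.97205549 310.86370699]
0 [230.45348964 219.36212059] [325.23422474 305.92519168]
0.003 [230.20306323 213.43003653] [325.49936303 300.93566744]
```

```bash
python3 -m jog '[[-0.012,-0.024,0,0],[-0.012,-0.024,-0.04,0],[-0.012,-0.024,-0.08,0],[-0.012,-0.024,-0.12,0],[-0.012,-0.024,-0.14,0],[-0.012,-0.024,-0.147,0],[-0.012,-0.024,-0.1535,0],[-0.012,-0.024,-0.1535,0],[-0.012,-0.024,-0.1535,0]]'
python3 -m jog '[[0,0,0,0],[0,0,0,0],[0,0,0.002,0],[0,0,0.004,0]]' -0.36
python3 -m jog '[[0,0,0.02,0],[0,0,0.06,0],[0,0,0.1,0],[0.012,0.024,0.14,0],[0.012,0.024,0.14,0]]' -0.36
python3 - <<'E'
from h import *
im,c=cap("wrist");cv2.imwrite("pics/w5.png",im)
E
```

```text
clock: 5.95
tcp_pos: [0.447, 0.2606, 0.0076]
ee_rot: [[0.439, 0.898, 0.002], [0.898, -0.439, 0.001], [0.001, 0.001, -1.0]]
ft_force: [0.1, -0.0, 0.2]
finger_gap: 0.0458
grasp_force: 45.7
clock: 6.28
tcp_pos: [0.4459, 0.2609, 0.0108]
ee_rot: [[0.438, 0.899, 0.0], [0.899, -0.438, 0.0], [0.0, 0.0, -1.0]]
ft_force: [0.8, -0.1, 0.5]
finger_gap: 0.058
grasp_force: 0.0
clock: 6.7
tcp_pos: [0.4623, 0.289, 0.1576]
ee_rot: [[0.437, 0.899, 0.01], [0.899, -0.437, 0.007], [0.011, 0.006, -1.0]]
ft_force: [1.6, 0.2, 0.6]
finger_gap: 0.058
grasp_force: 0.0
```

View pics/w5.png

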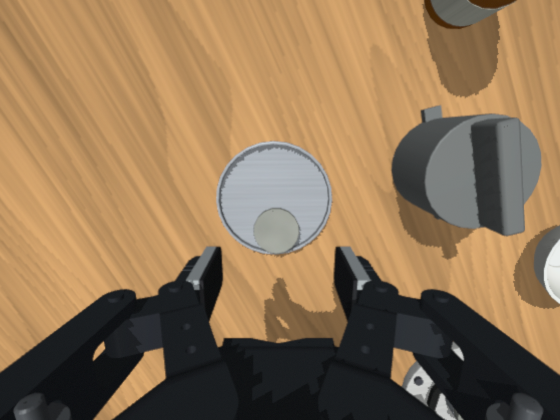

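The view shows spent2 flat in the lid at (277,231), with the cover undisturbed. Next is spent1.

```bash
python3 -m jog '[[0.103,-0.325,0.02,-0.75],[0.103,-0.325,0.02,-0.75],[0.103,-0.325,0.02,-0.75],[0.103,-0.325,0.02,-0.75],[0.103,-0.325,0.02,-0.75],[0.103,-0.325,0.02,-0.75],[0.103,-0.325,0.02,-0.75],[0.103,-0.325,0.02,-0.75],[0.103,-0.325,0.02,-0.75],[0.103,-0.325,0.02,-0.75],[0.103,-0.325,0.02,-0.75],[0.103,-0.325,0.02,-0.75]]' -1 | sed -n 1,2p
python3 -m jog '[[0,0,0,0],[0,0,0,0]]' | sed -n 1,2p
python3 - <<'E'
from seg import *
im,c=cap("wrist");h=hsv(im);cv2.imwrite("pics/w6.png",im)
p0=proj(c,[[.5605,-.039,.04]])[0];print(p0)
e=ell((h[...,1]>=9)&(h[...,1]<45)&(h[...,2]>90)&(h[...,2]<185),p0);print(e,e and plane(c,[e[0]],.04))
# gasket ring: dark
m=((h[...,2]<70)&(h[...,1]<80)).astype(np.uint8);n,l,st,ce=cv2.connectedComponentsWithStats(m)
for i in range(1,n):
    if st[i,4]>300 and abs(ce[i]-p0).max()<40: 
        k=cv2.findContours((l==i).astype(np.uint8),cv2.RETR_EXTERNAL,cv2.CHAIN_APPROX_NONE)[0][0]
        e=cv2.fitEllipse(k);print("gasket",e,plane(c,[e[0]],.024))
E
```

```text
clock: 7.75
tcp_pos: [0.5595, -0.039, 0.1694]
clock: 7.92
tcp_pos: [0.5601, -0.0386, 0.17]
[277.91510756 199.54115598]
((276.7194519042969, 197.8856964111328), (47.394474029541016, 48.51222610473633), 97.46691131591797) [[ 0.56161024 -0.03733319  0.04      ]]
gasket ((277.04779052734375, 195.30445861816406), (89.7437515258789, 91.44583129882812), 87.0014419555664) [[ 0.56065321 -0.03799016  0.024     ]]
```

```bash
python3 -m jog '[[0.0005,0.0015,-0.04,0],[0.0005,0.0015,-0.08,0],[0.0005,0.0015,-0.11,0],[0.0005,0.0015,-0.13,0],[0.0005,0.0015,-0.14,0],[0.0005,0.0015,-0.14,0],[0.0005,0.0015,-0.14,0]]' | sed -n 2,4p
python3 -m jog '[[0,0,0,0],[0,0,0,0],[0,0,0,0],[0,0,0,0],[0,0,0,0],[0,0,0,0],[0,0,0,0],[0,0,0,0],[0,0,0,0],[0,0,0,0]]' 1 40
python3 -m jog '[[0,0,0.01,0],[0,0,0.03,0],[0,0,0.06,0],[0,0,0.09,0],[0,0,0.12,0],[0,0,0.13,0],[0,0,0.13,0]]'
python3 -m jog '[[-0.103,0.325,0,0.75],[-0.103,0.325,0,0.75],[-0.103,0.325,0,0.75],[-0.103,0.325,0,0.75],[-0.103,0.325,0,0.75],[-0.103,0.325,0,0.75],[-0.103,0.325,0,0.75],[-0.103,0.325,0,0.75],[-0.103,0.325,0,0.75],[-0.103,0.325,0,0.75],[-0.103,0.325,0,0.75],[-0.103,0.325,0,0.75]]'
python3 - <<'E'
from seg import *
im,c=cap("wrist");h=hsv(im);cv2.imwrite("pics/w7.png",im)
s=arm.get_state();t=np.array(s["tcp_pos"]);R=np.array(s["ee_rot"])
a=np.linspace(0,6.28,90);q=proj(c,[t+R@[.024*np.cos(k),.024*np.sin(k),-.0077] for k in a]);print("expect",q.min(0),q.max(0))
e=ell((h[...,1]>=9)&(h[...,1]<45)&(h[...,2]>90)&(h[...,2]<185),(278,265));print(e)
p=proj(c,[[.446,.2615,.012]])[0];e=ell((h[...,1]>=9)&(h[...,1]<45)&(h[...,2]>90)&(h[...,2]<185),p);print(p,e)
E
```

```text
tcp_pos: [0.5613, -0.0382, 0.0307]
ee_rot: [[0.933, 0.36, 0.0], [0.36, -0.933, 0.0], [0.0, -0.0, -1.0]]
ft_force: [0.4, -0.9, -0.0]
clock: 9.38
tcp_pos: [0.5623, -0.0386, 0.0322]
ee_rot: [[0.933, 0.36, 0.003], [0.36, -0.933, 0.0], [0.003, 0.001, -1.0]]
ft_force: [-1.6, 0.3, 9.0]
finger_gap: 0.0456
grasp_force: 39.6
clock: 9.97
tcp_pos: [0.5636, -0.0388, 0.1644]
ee_rot: [[0.933, 0.359, 0.007], [0.359, -0.933, -0.0], [0.006, 0.003, -1.0]]
ft_force: [-0.2, -0.7, -1.2]
finger_gap: 0.0455
grasp_force: 41.0
clock: 10.97
tcp_pos: [0.4579, 0.285, 0.1594]
ee_rot: [[0.439, 0.899, -0.001], [0.899, -0.439, -0.001], [-0.002, -0.0, -1.0]]
ft_force: [-0.3, 0.7, -0.8]
finger_gap: 0.0455
grasp_force: 42.0
expect [231.07234981 219.63610551] [325.98068104 306.27225553]
((277.581298828125, 218.38070678710938), (124.50068664550781, 175.0826416015625), 178.3466339111328)
[277.4852586  220.02093396] ((277.581298828125, 218.38070678710938), (124.50068664550781, 175.0826416015625), 178.3466339111328)
```

```bash
python3 -m jog '[[0.012,0.023,0,0],[0.012,0.023,-0.04,0],[0.012,0.023,-0.08,0],[0.012,0.023,-0.12,0],[0.012,0.023,-0.14,0],[0.012,0.023,-0.148,0],[0.012,0.023,-0.154,0],[0.012,0.023,-0.154,0],[0.012,0.023,-0.154,0]]' | sed -n 2,6p
python3 -m jog '[[0,0,0,0],[0,0,0,0],[0,0,0.002,0],[0,0,0.004,0]]' -0.36 | sed -n 2,4p
python3 -m jog '[[0,0,0.02,0],[0,0,0.05,0],[0,0,0.08,0],[-0.02,-0.03,0.12,0],[-0.06,-0.11,0.14,0],[-0.06,-0.11,0.16,0],[-0.06,-0.11,0.16,0]]' -0.36 | sed -n 1,2p
python3 - <<'E'
from seg import *
im,c=cap("wrist");cv2.imwrite("pics/w8.png",im);h=hsv(im);print(proj(c,[[.458,.286,.005]]))
E
```

```text
tcp_pos: [0.4715, 0.3096, 0.0076]
ee_rot: [[0.439, 0.899, 0.002], [0.899, -0.439, 0.001], [0.002, 0.001, -1.0]]
ft_force: [0.4, 0.5, -0.9]
finger_gap: 0.0453
grasp_force: 42.0
tcp_pos: [0.4705, 0.3098, 0.0112]
ee_rot: [[0.438, 0.899, 0.001], [0.899, -0.438, 0.001], [0.001, 0.001, -1.0]]
ft_force: [0.2, 0.5, -0.5]
clock: 12.68
tcp_pos: [0.4085, 0.1974, 0.1722]
[[283.58193645  91.75824469]]
```

View pics/w8.png

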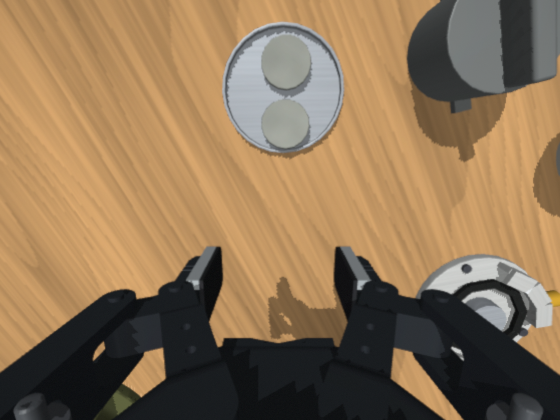

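The view shows both spent discs lying flat in the lid at (286,61) and (285,123). Next I survey the fresh discs.

```bash
python3 -m jog '[[0.09,-0.47,0.1,-0.75],[0.09,-0.47,0.1,-0.75],[0.09,-0.47,0.1,-0.75],[0.09,-0.47,0.1,-0.75],[0.09,-0.47,0.1,-0.75],[0.09,-0.47,0.1,-0.75],[0.09,-0.47,0.1,-0.75],[0.09,-0.47,0.1,-0.75],[0.09,-0.47,0.1,-0.75],[0.09,-0.47,0.1,-0.75],[0.09,-0.47,0.1,-0.75],[0.09,-0.47,0.1,-0.75]]' -1 | sed -n 1,2p
python3 -m jog '[[0,0,0,0],[0,0,0,0],[0,0,0,0]]' | sed -n 1,2p
cat > discs.py <<'E'
from seg import *
import sys
def hf(im,amin=250):
    h=hsv(im); m=((h[...,1]<48)&(h[...,2]>105)).astype(np.uint8)*255
    m=cv2.morphologyEx(m,cv2.MORPH_OPEN,np.ones((5,5)))
    out=[]
    for k in cv2.findContours(m,cv2.RETR_EXTERNAL,cv2.CHAIN_APPROX_NONE)[0]:
        A=cv2.contourArea(k)
        if A<amin or len(k)<8: continue
        e=cv2.fitEllipse(cv2.convexHull(k)); ea=np.pi*e[1][0]*e[1][1]/4
        x,y,w,hh=cv2.boundingRect(k)
        out.append((e,round(A/ea,2),x<=0 or y<=0 or x+w>=560))
    return out
if __name__=="__main__":
    im,c=cap("wrist");cv2.imwrite("pics/"+sys.argv[1]+".png",im)
    for e,f,ed in hf(im):
        if .85<f<1.1 and e[1][1]/e[1][0]<1.4:
            p=plane(c,[e[0]],.01)[0]; L=np.linalg.norm(np.diff(plane(c,[[e[0][0]-e[1][0]/2,e[0][1]],[e[0][0]+e[1][0]/2,e[0][1]]],.01),axis=0))
            print(np.round(e[0],1),"fill",f,"edge",ed,"pos",p.round(4),"dia",L.round(4))
E
python3 discs.py d1
```

```text
clock: 13.73
tcp_pos: [0.5005, -0.2739, 0.2715]
clock: 13.98
tcp_pos: [0.4998, -0.27, 0.2702]
[243.7 190.1] fill 0.95 edge False pos [ 0.4658 -0.2316  0.01  ] dia 0.0452
[344.6 155.3] fill 0.96 edge False pos [ 0.5613 -0.3442  0.01  ] dia 0.0458
[272.8 124.1] fill 0.96 edge False pos [ 0.5642 -0.238   0.01  ] dia 0.0464
[120.4  67.3] fill 0.96 edge False pos [ 0.5591 -0.0337  0.01  ] dia 0.0738
[294.3  50.1] fill 0.96 edge False pos [ 0.6567 -0.2315  0.01  ] dia 0.0464
```

```bash
python3 -m jog '[[0.064,0.032,-0.04,0],[0.064,0.032,-0.08,0],[0.064,0.032,-0.12,0],[0.064,0.032,-0.16,0],[0.064,0.032,-0.2,0],[0.064,0.032,-0.23,0],[0.064,0.032,-0.25,0],[0.064,0.032,-0.26,0],[0.064,0.032,-0.267,0],[0.064,0.032,-0.267,0],[0.064,0.032,-0.267,0]]' | sed -n 1,4p
python3 -m jog '[[0,0,0,0],[0,0,0,0],[0,0,0,0],[0,0,0,0],[0,0,0,0],[0,0,0,0],[0,0,0,0],[0,0,0,0],[0,0,0,0],[0,0,0,0]]' 1 40
python3 -m jog '[[0,0,0.01,0],[0,0,0.03,0],[0,0,0.06,0],[0,0,0.09,0],[0,0,0.12,0],[0,0,0.12,0],[0,0,0.12,0]]'
```

```text
clock: 14.95
tcp_pos: [0.5655, -0.2387, 0.0051]
ee_rot: [[0.933, 0.36, 0.002], [0.36, -0.933, -0.001], [0.002, 0.002, -1.0]]
ft_force: [0.3, 0.0, 0.2]
clock: 15.78
tcp_pos: [0.5651, -0.2391, 0.0052]
ee_rot: [[0.933, 0.359, 0.002], [0.359, -0.933, -0.001], [0.002, 0.002, -1.0]]
ft_force: [-1.3, 1.7, 8.4]
finger_gap: 0.0453
grasp_force: 39.4
clock: 16.37
tcp_pos: [0.5659, -0.2394, 0.1263]
ee_rot: [[0.933, 0.359, 0.005], [0.359, -0.933, -0.002], [0.004, 0.004, -1.0]]
ft_force: [0.1, -0.0, -1.1]
finger_gap: 0.0446
grasp_force: 40.9
```

```bash
python3 -m jog '[[-0.0035,0.04,0,0],[-0.0035,0.08,0,0],[-0.0035,0.12,0,0],[-0.0035,0.16,0,0],[-0.0035,0.18,0,0],[-0.0035,0.1995,0,0],[-0.0035,0.1995,0,0],[-0.0035,0.1995,-0.03,0],[-0.0035,0.1995,-0.06,0],[-0.0035,0.1995,-0.075,0],[-0.0035,0.1995,-0.08,0],[-0.0035,0.1995,-0.08,0]]' | sed -n 2,6p
python3 -m jog '[[0,0,0,0],[0,0,-0.003,0],[0,0,-0.0065,0],[0,0,-0.0065,0],[0,0,-0.0065,0],[0,0,-0.0065,0]]' | sed -n 2,6p
```

```text
tcp_pos: [0.5585, -0.0395, 0.0412]
ee_rot: [[0.933, 0.359, -0.004], [0.359, -0.933, 0.0], [-0.004, -0.002, -1.0]]
ft_force: [-0.8, -0.2, -0.9]
finger_gap: 0.0446
grasp_force: 41.0
tcp_pos: [0.5608, -0.0391, 0.0372]
ee_rot: [[0.933, 0.36, 0.001], [0.36, -0.933, -0.0], [0.0, 0.0, -1.0]]
ft_force: [-0.1, -0.3, -0.1]
finger_gap: 0.0449
grasp_force: 41.0
```

```bash
python3 -m jog '[[0,0,-0.0015,0],[0,0,-0.0015,0],[0,0,-0.0015,0]]' | sed -n 2,4p
python3 -m jog '[[0,0,0,0],[0,0,0,0],[0,0,0.002,0],[0,0,0.004,0]]' -0.46 | sed -n 2,5p
python3 -m jog '[[0,0,0.02,0],[0,0,0.05,0],[0,0,0.09,0],[0,0,0.12,0],[0,0,0.13,0],[0,0,0.13,0],[0,0,0.13,0]]' | sed -n 1,2p
cat > pile.py <<'E'
from seg import *
import sys
n=int(sys.argv[1]);z=.03+.01*n
im,c=cap("wrist");h=hsv(im);cv2.imwrite(f"pics/pile{n}.png",im)
p0=proj(c,[[.5605,-.0385,z]])[0]
e=ell((h[...,1]>=14)&(h[...,1]<60)&(h[...,2]>90),p0)
print("expected px",p0,e, e and plane(c,[e[0]],z))
E
python3 pile.py 1
```

```text
tcp_pos: [0.5608, -0.0391, 0.0354]
ee_rot: [[0.933, 0.36, 0.0], [0.36, -0.933, -0.0], [0.0, 0.0, -1.0]]
ft_force: [1.1, -0.2, -0.2]
tcp_pos: [0.5604, -0.039, 0.0393]
ee_rot: [[0.933, 0.36, -0.0], [0.36, -0.933, 0.0], [-0.0, -0.0, -1.0]]
ft_force: [0.2, -0.3, 0.6]
finger_gap: 0.0622
clock: 19.03
tcp_pos: [0.5607, -0.0391, 0.1692]
expected px [276.66594371 200.14478481] ((277.86444091796875, 199.73475646972656), (48.43740463256836, 49.32699966430664), 90.4501953125) [[ 0.56129382 -0.03942826  0.04      ]]
```

```bash
python3 -m jog '[[-0.02,-0.035,0.03,0],[-0.12,-0.206,0.03,0],[-0.12,-0.206,0.03,0],[-0.12,-0.206,0.03,0],[-0.12,-0.206,0.03,0],[-0.12,-0.206,0.03,0],[-0.12,-0.206,0.03,0],[-0.12,-0.206,0.03,0],[-0.12,-0.206,0.03,0],[-0.12,-0.206,0.03,0]]' -1| sed -n 1,2p
python3 discs.py d2
```

```text
clock: 19.92
tcp_pos: [0.4406, -0.2439, 0.1981]
[275.3 163.8] fill 0.97 edge False pos [ 0.4653 -0.2314  0.01  ] dia 0.0462
[403.3 119.1] fill 0.97 edge False pos [ 0.5605 -0.3435  0.01  ] dia 0.0457
```

```bash
python3 -m jog '[[0.025,0.013,-0.04,0],[0.025,0.013,-0.08,0],[0.025,0.013,-0.12,0],[0.025,0.013,-0.16,0],[0.025,0.013,-0.18,0],[0.025,0.013,-0.19,0],[0.025,0.013,-0.196,0],[0.025,0.013,-0.196,0],[0.025,0.013,-0.196,0]]' | sed -n 1,4p
python3 -m jog '[[0,0,0,0],[0,0,0,0],[0,0,0,0],[0,0,0,0],[0,0,0,0],[0,0,0,0],[0,0,0,0],[0,0,0,0],[0,0,0,0],[0,0,0,0]]' 1 40 | sed -n 2,6p
python3 -m jog '[[0,0,0.01,0],[0,0,0.03,0],[0,0,0.06,0],[0,0,0.09,0],[0,0,0.12,0],[0,0,0.12,0],[0,0,0.12,0]]'| sed -n 2,6p
python3 -m jog '[[0.095,0.193,0,0],[0.095,0.193,0,0],[0.095,0.193,0,0],[0.095,0.193,0,0],[0.095,0.193,0,0],[0.095,0.193,0,0],[0.095,0.193,0,0],[0.095,0.193,0,0],[0.095,0.193,-0.03,0],[0.095,0.193,-0.06,0],[0.095,0.193,-0.07,0],[0.095,0.193,-0.07,0]]' | sed -n 2,6p
```

```text
clock: 20.72
tcp_pos: [0.467, -0.2322, 0.0045]
ee_rot: [[0.933, 0.36, 0.002], [0.36, -0.933, -0.001], [0.001, 0.001, -1.0]]
ft_force: [0.8, -0.2, 0.2]
tcp_pos: [0.4665, -0.2326, 0.005]
ee_rot: [[0.933, 0.359, 0.002], [0.359, -0.933, -0.001], [0.002, 0.002, -1.0]]
ft_force: [-2.5, 1.7, 10.1]
finger_gap: 0.045
grasp_force: 39.3
tcp_pos: [0.4673, -0.233, 0.126]
ee_rot: [[0.933, 0.359, 0.005], [0.359, -0.933, -0.002], [0.003, 0.004, -1.0]]
ft_force: [1.1, 0.1, 0.5]
finger_gap: 0.0447
grasp_force: 40.9
tcp_pos: [0.5567, -0.0404, 0.0503]
ee_rot: [[0.934, 0.357, -0.007], [0.357, -0.934, 0.0], [-0.006, -0.003, -1.0]]
ft_force: [-1.7, -0.3, -1.0]
finger_gap: 0.0448
grasp_force: 41.0
```

```bash
python3 -m jog '[[0,0,0,0],[0,0,-0.004,0],[0,0,-0.0075,0],[0,0,-0.008,0],[0,0,-0.008,0],[0,0,-0.008,0]]' | sed -n 2,5p
python3 -m jog '[[0,0,0,0],[0,0,0,0],[0,0,0.002,0],[0,0,0.004,0]]' -0.46 | sed -n 2,5p
python3 -m jog '[[0,0,0.02,0],[0,0,0.05,0],[0,0,0.09,0],[0,0,0.12,0],[0,0,0.13,0],[0,0,0.13,0],[0,0,0.13,0]]' | sed -n 1,2p
python3 pile.py 2
python3 -m jog '[[-0.015,-0.035,0.02,0],[-0.035,-0.28,0.02,0],[-0.035,-0.28,0.02,0],[-0.035,-0.28,0.02,0],[-0.035,-0.28,0.02,0],[-0.035,-0.28,0.02,0],[-0.035,-0.28,0.02,0],[-0.035,-0.28,0.02,0],[-0.035,-0.28,0.02,0],[-0.035,-0.28,0.02,0],[-0.035,-0.28,0.02,0],[-0.035,-0.28,0.02,0]]' -1| sed -n 1,2p
python3 discs.py d3
```

```text
tcp_pos: [0.5609, -0.0391, 0.0458]
ee_rot: [[0.933, 0.36, 0.001], [0.36, -0.933, -0.0], [0.001, 0.0, -1.0]]
ft_force: [-1.1, -0.5, -0.1]
finger_gap: 0.0446
tcp_pos: [0.5605, -0.039, 0.0494]
ee_rot: [[0.933, 0.36, -0.0], [0.36, -0.933, 0.0], [-0.0, -0.0, -1.0]]
ft_force: [0.5, 0.7, 0.6]
finger_gap: 0.062
clock: 24.55
tcp_pos: [0.5607, -0.0391, 0.1792]
expected px [276.66701999 200.17411361] ((277.8640441894531, 199.4124298095703), (49.0212516784668, 50.88996887207031), 177.20851135253906) [[ 0.56161763 -0.03930156  0.05      ]]
clock: 25.6
tcp_pos: [0.5256, -0.3175, 0.1986]
[311.3 167.2] fill 0.96 edge False pos [ 0.5615 -0.3446  0.01  ] dia 0.0461
[29.2 59.1] fill 0.89 edge True pos [ 0.5584 -0.0298  0.01  ] dia 0.0722
[246.   39.3] fill 0.97 edge False pos [ 0.6569 -0.232   0.01  ] dia 0.0463
```

```bash
python3 -m jog '[[0.0355,-0.026,-0.03,0],[0.0355,-0.026,-0.07,0],[0.0355,-0.026,-0.11,0],[0.0355,-0.026,-0.15,0],[0.0355,-0.026,-0.18,0],[0.0355,-0.026,-0.19,0],[0.0355,-0.026,-0.196,0],[0.0355,-0.026,-0.196,0],[0.0355,-0.026,-0.196,0]]' | sed -n 1,4p
python3 -m jog '[[0,0,0,0],[0,0,0,0],[0,0,0,0],[0,0,0,0],[0,0,0,0],[0,0,0,0],[0,0,0,0],[0,0,0,0],[0,0,0,0],[0,0,0,0]]' 1 40 | sed -n 2,6p
python3 -m jog '[[0,0,0.01,0],[0,0,0.03,0],[0,0,0.06,0],[0,0,0.09,0],[0,0,0.12,0],[0,0,0.12,0],[0,0,0.12,0]]'| sed -n 2,6p
python3 -m jog '[[-0.001,0.306,0,0],[-0.001,0.306,0,0],[-0.001,0.306,0,0],[-0.001,0.306,0,0],[-0.001,0.306,0,0],[-0.001,0.306,0,0],[-0.001,0.306,0,0],[-0.001,0.306,0,0],[-0.001,0.306,0,0],[-0.001,0.306,-0.03,0],[-0.001,0.306,-0.06,0],[-0.001,0.306,-0.06,0]]' | sed -n 2,6p
```

```text
clock: 26.4
tcp_pos: [0.5627, -0.3456, 0.0055]
ee_rot: [[0.933, 0.36, 0.003], [0.36, -0.933, -0.002], [0.002, 0.002, -1.0]]
ft_force: [-0.3, -0.2, 0.6]
tcp_pos: [0.5621, -0.3457, 0.0055]
ee_rot: [[0.933, 0.359, 0.002], [0.359, -0.933, -0.001], [0.002, 0.002, -1.0]]
ft_force: [-0.8, 2.1, 8.9]
finger_gap: 0.0449
grasp_force: 39.4
tcp_pos: [0.5628, -0.3462, 0.1265]
ee_rot: [[0.933, 0.359, 0.005], [0.359, -0.933, -0.003], [0.003, 0.004, -1.0]]
ft_force: [-0.3, -0.4, -0.4]
finger_gap: 0.045
grasp_force: 40.8
tcp_pos: [0.5552, -0.0394, 0.0576]
ee_rot: [[0.933, 0.359, -0.01], [0.359, -0.933, 0.0], [-0.009, -0.004, -1.0]]
ft_force: [-1.9, 0.1, -0.7]
finger_gap: 0.0445
grasp_force: 41.1
```

```bash
python3 -m jog '[[0,0,0,0],[0,0,-0.004,0],[0,0,-0.0075,0],[0,0,-0.008,0],[0,0,-0.008,0],[0,0,-0.008,0]]' | sed -n 2,5p
python3 -m jog '[[0,0,0,0],[0,0,0,0],[0,0,0.002,0],[0,0,0.004,0]]' -0.46 | sed -n 2,5p
python3 -m jog '[[0,0,0.02,0],[0,0,0.05,0],[0,0,0.09,0],[0,0,0.12,0],[0,0,0.13,0],[0,0,0.13,0],[0,0,0.13,0]]' | sed -n 1,2p
python3 pile.py 3
python3 -m jog '[[0.01,-0.035,0.01,0],[0.045,-0.205,0.01,0],[0.045,-0.205,0.01,0],[0.045,-0.205,0.01,0],[0.045,-0.205,0.01,0],[0.045,-0.205,0.01,0],[0.045,-0.205,0.01,0],[0.045,-0.205,0.01,0],[0.045,-0.205,0.01,0]]' | sed -n 1,2p
python3 discs.py d4
```

```text
tcp_pos: [0.5606, -0.0392, 0.056]
ee_rot: [[0.933, 0.359, 0.001], [0.359, -0.933, -0.0], [0.001, 0.001, -1.0]]
ft_force: [0.0, 0.3, 0.4]
finger_gap: 0.0448
tcp_pos: [0.5601, -0.039, 0.0595]
ee_rot: [[0.933, 0.36, -0.0], [0.36, -0.933, -0.0], [-0.0, -0.0, -1.0]]
ft_force: [-0.2, 0.5, 0.9]
finger_gap: 0.0625
clock: 30.23
tcp_pos: [0.5602, -0.0391, 0.1892]
expected px [276.86442486 199.70006642] ((278.0635070800781, 198.38949584960938), (48.903404235839844, 52.29884719848633), 177.12461853027344) [[ 0.56212263 -0.03910749  0.06      ]]
clock: 31.03
tcp_pos: [0.6042, -0.2424, 0.1979]
[286.  139.8] fill 0.96 edge False pos [ 0.6576 -0.2315  0.01  ] dia 0.0462
```

```bash
python3 -m jog '[[0.026,0.006,0,0.12],[0.052,0.012,-0.03,0.24],[0.052,0.012,-0.06,0.35],[0.052,0.012,-0.1,0.35],[0.052,0.012,-0.14,0.35],[0.052,0.012,-0.17,0.35],[0.052,0.012,-0.185,0.35],[0.052,0.012,-0.196,0.35],[0.052,0.012,-0.196,0.35],[0.052,0.012,-0.196,0.35]]' | sed -n 1,4p
python3 -m jog '[[0,0,0,0],[0,0,0,0],[0,0,0,0],[0,0,0,0],[0,0,0,0],[0,0,0,0],[0,0,0,0],[0,0,0,0],[0,0,0,0],[0,0,0,0]]' 1 40 | sed -n 2,6p
python3 -m jog '[[0,0,0.01,0],[0,0,0.03,0],[0,0,0.06,0],[0,0,0.09,0],[0,0,0.12,0],[0,0,0.12,0],[0,0,0.12,0]]'| sed -n 2,6p
python3 -m jog '[[-0.097,0.193,0,-0.35],[-0.097,0.193,0,-0.35],[-0.097,0.193,0,-0.35],[-0.097,0.193,0,-0.35],[-0.097,0.193,0,-0.35],[-0.097,0.193,0,-0.35],[-0.097,0.193,0,-0.35],[-0.097,0.193,0,-0.35],[-0.097,0.193,0,-0.35],[-0.097,0.193,-0.02,-0.35],[-0.097,0.193,-0.04,-0.35],[-0.097,0.193,-0.048,-0.35]]' | sed -n 2,6p
```

```text
clock: 31.92
tcp_pos: [0.6574, -0.2311, 0.0038]
ee_rot: [[0.752, 0.659, 0.0], [0.659, -0.752, 0.0], [0.0, 0.0, -1.0]]
ft_force: [0.9, -0.1, 1.3]
tcp_pos: [0.6588, -0.2322, 0.006]
ee_rot: [[0.753, 0.658, 0.004], [0.658, -0.753, -0.0], [0.003, 0.003, -1.0]]
ft_force: [-0.9, 1.6, 6.2]
finger_gap: 0.0444
grasp_force: 39.8
tcp_pos: [0.6594, -0.233, 0.1276]
ee_rot: [[0.753, 0.658, 0.006], [0.658, -0.753, -0.002], [0.003, 0.006, -1.0]]
ft_force: [-0.2, -0.4, -0.5]
finger_gap: 0.0442
grasp_force: 40.8
tcp_pos: [0.5594, -0.0405, 0.0729]
ee_rot: [[0.934, 0.358, -0.003], [0.358, -0.934, -0.0], [-0.002, -0.001, -1.0]]
ft_force: [-0.9, 0.2, -0.7]
finger_gap: 0.0443
grasp_force: 40.9
```

```bash
python3 -m jog '[[0,0,0,0],[0,0,-0.004,0],[0,0,-0.008,0],[0,0,-0.009,0],[0,0,-0.009,0],[0,0,-0.009,0]]' | sed -n 2,5p
python3 -m jog '[[0,0,0,0],[0,0,0,0],[0,0,0.002,0],[0,0,0.004,0]]' -0.46 | sed -n 2,5p
python3 -m jog '[[0,0,0.02,0],[0,0,0.05,0],[0,0,0.09,0],[0,0,0.12,0],[0,0,0.13,0],[0,0,0.13,0],[0,0,0.13,0]]' | sed -n 1,2p
python3 pile.py 4
python3 - <<'E'
import cv2,numpy as np
from h import *
im=cv2.imread("pics/pile4.png");s,c=cap("side")
a=cv2.resize(im[60:340,80:480],(480,336));b=cv2.resize(s[195:265,255:335],(320,280),interpolation=cv2.INTER_CUBIC)
b=cv2.copyMakeBorder(b,0,56,0,0,cv2.BORDER_CONSTANT);cv2.imwrite("pics/mix.png",np.hstack([a,b]))
E
```

```text
tcp_pos: [0.5605, -0.0391, 0.0668]
ee_rot: [[0.933, 0.36, 0.001], [0.36, -0.933, -0.0], [0.001, 0.0, -1.0]]
ft_force: [-0.3, -0.1, -0.8]
finger_gap: 0.0441
tcp_pos: [0.5601, -0.0391, 0.0706]
ee_rot: [[0.933, 0.36, 0.0], [0.36, -0.933, -0.0], [0.0, 0.0, -1.0]]
ft_force: [0.2, -0.6, 0.4]
finger_gap: 0.0626
clock: 35.75
tcp_pos: [0.5603, -0.0391, 0.2002]
expected px [276.85838397 199.46118345] ((277.7657165527344, 197.64263916015625), (48.54405212402344, 53.51990509033203), 0.27525532245635986) [[ 0.56249537 -0.03866647  0.07      ]]
```

View pics/mix.png

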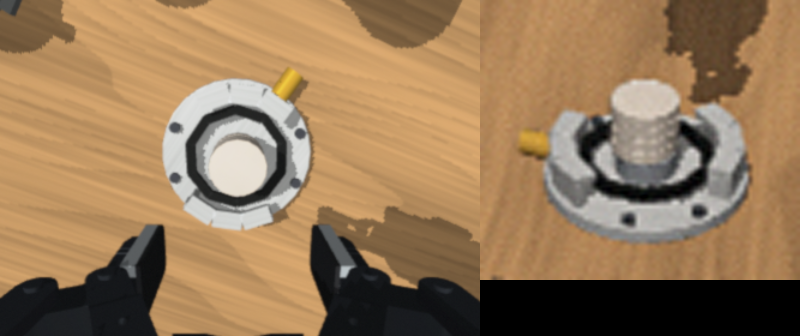

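The pile of four stands centred and straight on the boss, at (238,168) in the left crop, with four layers visible in the right crop. Next I turn the tool and hover over the cover.

```bash
python3 -m jog '[[0,0,0.035,0.1],[0.059,0.2785,0.07,2.1],[0.059,0.2785,0.07,2.1],[0.059,0.2785,0.07,2.1],[0.059,0.2785,0.07,2.1],[0.059,0.2785,0.07,2.1],[0.059,0.2785,0.07,2.1],[0.059,0.2785,0.07,2.1],[0.059,0.2785,0.07,2.1],[0.059,0.2785,0.07,2.1],[0.059,0.2785,0.07,2.1],[0.059,0.2785,0.07,2.1]]' -1| sed -n 1,3p
python3 -c "from workcell import arm;print(arm.get_state()['qpos'])"
```

```text
clock: 36.85
tcp_pos: [0.6181, 0.2396, 0.2673]
ee_rot: [[-0.275, 0.961, -0.004], [0.961, 0.275, -0.002], [-0.0, -0.004, -1.0]]
[ 3.69866972e-01  4.32343329e-01  2.03825917e-01  1.34664804e+00
 -3.17212894e-05  1.66165747e+00]
```

```bash
python3 -m jog '[[0,0,0,0.12],[0,0,0,0.24],[0,0,0,0.36],[0,0,0,0.48],[0,0,0,0.6],[0,0,0,0.72],[0,0,0,0.84],[0,0,0,0.96],[0,0,0,1.08],[0,0,0,1.2],[0,0,0,1.33],[0,0,0,1.33]]' | sed -n 1,3p
python3 -m jog '[[0,0,0,0.12],[0,0,0,0.24],[0,0,0,0.36],[0,0,0,0.48],[0,0,0,0.6],[0,0,0,0.72],[0,0,0,0.84],[0,0,0,0.96],[0,0,0,1.08],[0,0,0,1.2],[0,0,0,1.32],[0,0,0,1.33]]' | sed -n 1,3p
python3 -m jog '[[0,0,0,0],[0,0,0,0]]' | sed -n 1,3p
python3 - <<'E'
from h import *
import pickle
im,c=cap("wrist");cv2.imwrite("pics/cov.png",im);pickle.dump(c,open("cc.pkl","wb"))
q=proj(c,[[.627,.279,.102],[.611,.202,.102],[.619,.24,.072]]);print(q, arm.get_state()["qpos"][5])
x,y=[int(v) for v in q[2]];x0,y0=max(0,x-110),max(0,y-110);print(x0,y0)
cv2.imwrite("pics/covc.png",cv2.resize(im[y0:y0+200,x0:x0+220],None,fx=3,fy=3,interpolation=cv2.INTER_CUBIC))
E
```

```text
clock: 37.85
tcp_pos: [0.6182, 0.2391, 0.2676]
ee_rot: [[-0.999, -0.034, -0.004], [-0.034, 0.999, -0.001], [0.004, -0.001, -1.0]]
clock: 38.85
tcp_pos: [0.6185, 0.2392, 0.2685]
ee_rot: [[-0.208, -0.978, -0.002], [-0.978, 0.208, -0.001], [0.001, 0.002, -1.0]]
clock: 39.02
tcp_pos: [0.6188, 0.2393, 0.2693]
ee_rot: [[-0.212, -0.977, -0.001], [-0.977, 0.212, -0.0], [0.001, 0.001, -1.0]]
[[277.76074077 227.89277326]
 [277.17772885 157.33036654]
 [277.40318945 187.85859903]] -0.988781186236731
167 77
```

View pics/covc.png

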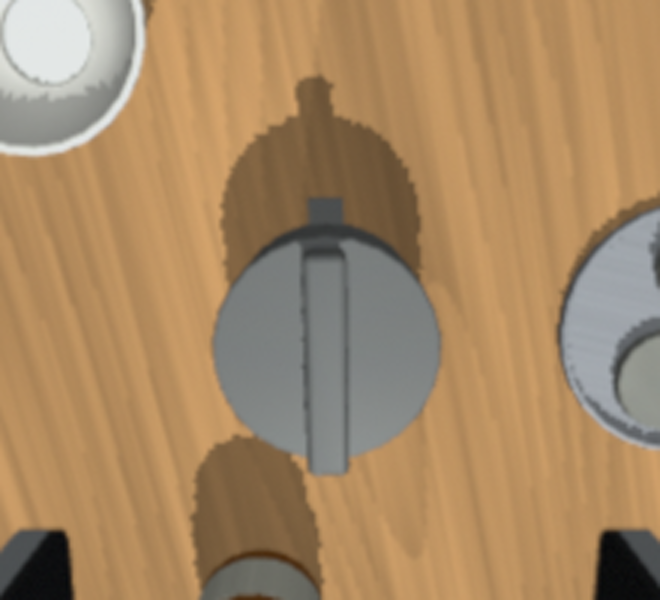

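The crop shows the cover upright with its bar handle running from crop (325,256) to (329,473), almost along the tool x axis. One lug shows at (325,210). There is free space on both sides.

```bash
python3 - <<'E'
from h import *
import pickle
c=pickle.load(open("cc.pkl","rb"))
E=np.array([[325,256],[329,473]])/3+[166.67,76.67]
for z in(.09,.102,.11):
    p=plane(c,E,z);d=p[0]-p[1];print(z,p.round(4).tolist(),"mid",p.mean(0).round(4),"len",np.linalg.norm(d).round(4),"ang",np.degrees(np.arctan2(d[1],d[0])))
ct=optics.calibration("top")
print(tri(ct,[144,216],c,E[1]),tri(ct,[176,223],c,E[0]))
p=plane(c,np.array([[215,345],[440,345]])/3+[166.67,76.67],.072);print("top circle",p.mean(0),np.linalg.norm(p[0]-p[1]))
lug=plane(c,np.array([[309,210],[342,210]])/3+[166.67,76.67],.008);print("lug",lug)
for p in plane(c,E,.102).mean(0)[None]: print(np.degrees(np.arctan2(*(lug.mean(0)-p)[[1,0]])))
s=arm.get_state();print(s["tcp_pos"])
E
```

```text
0.09 [[0.6147, 0.2076, 0.09], [0.6312, 0.2906, 0.09]] mid [0.6229 0.2491 0.09  ] len 0.0846 ang -101.26865942290614
0.102 [[0.6143, 0.2063, 0.102], [0.6302, 0.2862, 0.102]] mid [0.6222 0.2463 0.102 ] len 0.0815 ang -101.26865942290611
0.11 [[0.614, 0.2054, 0.11], [0.6295, 0.2833, 0.11]] mid [0.6218 0.2444 0.11  ] len 0.0794 ang -101.26865942290608
(array([0.62578114, 0.2756227 , 0.12357239]), np.float64(0.007136701050033235)) (array([0.61572463, 0.20954998, 0.06780914]), np.float64(0.0011080821333112733))
top circle [0.62180199 0.24413261 0.072     ] 0.08950338944123234
lug [[0.62001721 0.19469117 0.008     ]
 [0.60538495 0.19785031 0.008     ]]
-100.81202339432524
[0.61887649 0.23933685 0.26963065]
```

```bash
python3 -m jog '[[0.003,0.005,-0.03,0.02],[0.003,0.005,-0.07,0.02],[0.003,0.005,-0.11,0.02],[0.003,0.005,-0.15,0.02],[0.003,0.005,-0.17,0.02],[0.003,0.005,-0.182,0.02],[0.003,0.005,-0.19,0.02],[0.003,0.005,-0.192,0.02],[0.003,0.005,-0.192,0.02],[0.003,0.005,-0.192,0.02]]' -0.2 | sed -n 1,4p
python3 -m jog '[[0,0,0,0],[0,0,0,0],[0,0,0,0],[0,0,0,0],[0,0,0,0],[0,0,0,0],[0,0,0,0],[0,0,0,0],[0,0,0,0],[0,0,0,0]]' 1 80
```

```text
clock: 39.9
tcp_pos: [0.6234, 0.2449, 0.0802]
ee_rot: [[-0.189, -0.982, 0.003], [-0.982, 0.189, 0.001], [-0.002, -0.002, -1.0]]
ft_force: [-0.3, 0.3, 0.5]
clock: 40.73
tcp_pos: [0.6229, 0.2447, 0.0796]
ee_rot: [[-0.189, -0.982, 0.002], [-0.982, 0.189, 0.001], [-0.001, -0.002, -1.0]]
ft_force: [-0.8, -1.5, 5.6]
finger_gap: 0.0146
grasp_force: 81.3
```

```bash
python3 -m jog '[[0,0,0.01,0],[0,0,0.03,0],[0,0,0.06,0],[0,0,0.09,0],[0,0,0.11,0],[0,0,0.12,0],[0,0,0.12,0],[0,0,0.12,0],[0,0,0.12,0]]'
python3 - <<'E'
from h import *
im,c=cap("wrist");s=arm.get_state();t=np.array(s["tcp_pos"]);R=np.array(s["ee_rot"])
a=np.linspace(0,2*np.pi,120)
for pts in ([t+R@[.046*np.cos(k),.046*np.sin(k),.0796-.072] for k in a],[t+R@[.042*u,.008*v,.0796-.102] for u,v in((1,1),(1,-1),(-1,-1),(-1,1),(1,1))]):
    q=proj(c,pts);cv2.polylines(im,[np.round(q*8).astype(int)],False,(0,0,255),1,shift=3)
cv2.imwrite("pics/ov.png",cv2.resize(im[150:350,160:400],None,fx=3,fy=3,interpolation=cv2.INTER_CUBIC))
E
```

```text
clock: 41.48
tcp_pos: [0.621, 0.244, 0.1962]
ee_rot: [[-0.188, -0.982, -0.003], [-0.982, 0.188, -0.001], [0.002, 0.003, -1.0]]
ft_force: [-0.3, 0.0, -2.9]
finger_gap: 0.0141
grasp_force: 80.4
```

View pics/ov.png

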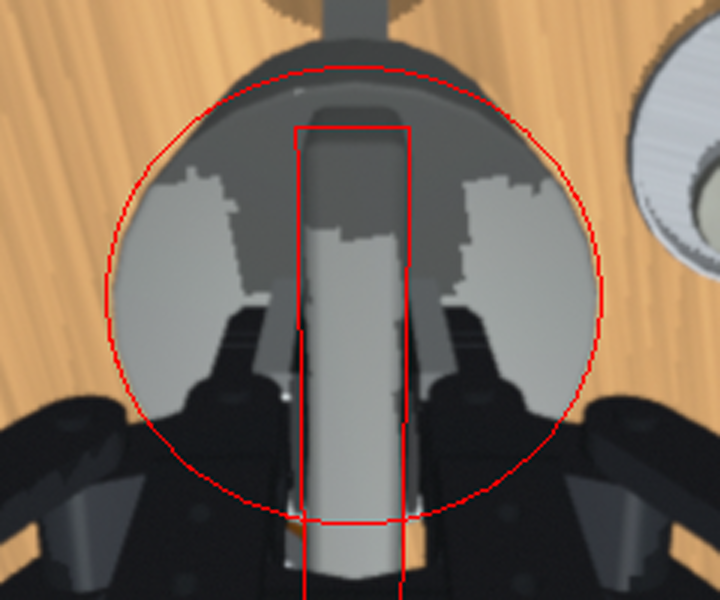

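The overlay shows the cover sitting slightly towards the bottom of the picture and smaller than predicted. The actual circle top is at crop row 82 and the prediction at 66. The handle ends are at rows 141 and 575. I'll solve for the offset in the hand.

```bash
python3 - <<'E'
from h import *
from scipy.optimize import least_squares
c=optics.calibration("wrist");s=arm.get_state();t=np.array(s["tcp_pos"]);R=np.array(s["ee_rot"]);print(t)
a=np.linspace(0,2*np.pi,361)
def f(p,sel=slice(None)):
    u,v,w=p;C=t+R@[u,v,w]   # w = underside below TCP
    e=proj(c,[C+R@[.042,0,-.102],C+R@[-.042,0,-.102]])
    q=proj(c,[C+R@[.046*np.cos(k),.046*np.sin(k),-.072] for k in a])
    o=np.array([141,575,82,112,600])/3+np.array([150,150,150,160,160])-.33
    return np.array([e[0,1],e[1,1],q[:,1].min(),q[:,0].min(),q[:,0].max()])-o
print(f([0,0,.0796]));r=least_squares(f,[0,0,.08]);print(r.x,r.fun)
E
```

```text
[0.62084515 0.24389436 0.19593819]
[-4.55977486 15.85451737 -4.89467654 -2.3303705   0.07795827]
[-0.00371582  0.00064642  0.09188047] [-2.3942245   4.25847326 -1.52475907  4.86878194 -4.86841211]
```

```bash
python3 - <<'E'
from h import *
from scipy.optimize import least_squares
c=optics.calibration("wrist");s=arm.get_state();t=np.array(s["tcp_pos"]);R=np.array(s["ee_rot"])
a=np.linspace(0,2*np.pi,361)
def f(p):
    u,v,w=p;C=t+R@[u,v,w]
    e=proj(c,[C+R@[.042,0,-.102]])
    q=proj(c,[C+R@[.046*np.cos(k),.046*np.sin(k),-.072] for k in a])
    o=np.array([141,82,112,600])/3+np.array([150,150,160,160])-.33
    return np.array([e[0,1],q[:,1].min(),q[:,0].min(),q[:,0].max()])-o
r=least_squares(f,[0,0,.08]);print(r.x,r.fun, R@[r.x[0],r.x[1],0])
for w in(.078,.08,.083): print(w,least_squares(lambda p:f([p[0],p[1],w]),[0,0]).x)
E
```

```text
[-0.00259825  0.00063248  0.08150526] [ 0.40886731 -0.49993261  0.06798375 -0.06797839] [-1.31335242e-04  2.67089240e-03 -3.30022089e-06]
0.078 [-0.00192651  0.00062711]
0.08 [-0.00230978  0.00063017]
0.083 [-0.00288472  0.00063477]
```

```bash
python3 -m jog '[[-0.008,-0.036,0,0],[-0.016,-0.072,0,0],[-0.024,-0.108,0,0],[-0.032,-0.144,0,0],[-0.04,-0.18,0,0],[-0.046,-0.212,0,0],[-0.052,-0.24,0,0],[-0.057,-0.264,0,0],[-0.062,-0.28,0,0],[-0.062,-0.286,0,0],[-0.062,-0.286,0,0],[-0.062,-0.286,0,0]]' - 80
python3 -m jog '[[0,0,0,0],[0,0,-0.01,0],[0,0,-0.02,0],[0,0,-0.03,0],[0,0,-0.04,0],[0,0,-0.05,0],[0,0,-0.05,0],[0,0,-0.05,0]]'
python3 - <<'E'
from h import *
im,c=cap("wrist");s,cs=cap("side");t,ct=cap("top");cv2.imwrite("pics/e_w.png",im);cv2.imwrite("pics/e_s.png",s);cv2.imwrite("pics/e_t.png",t)
E
```

```text
clock: 42.53
tcp_pos: [0.5598, -0.0412, 0.1974]
ee_rot: [[-0.189, -0.982, -0.001], [-0.982, 0.189, 0.001], [-0.001, 0.001, -1.0]]
ft_force: [0.3, -0.1, -3.0]
finger_gap: 0.0144
grasp_force: 80.2
clock: 43.2
tcp_pos: [0.5593, -0.0415, 0.1472]
ee_rot: [[-0.188, -0.982, -0.002], [-0.982, 0.188, 0.0], [0.0, 0.002, -1.0]]
ft_force: [0.0, -0.3, -2.4]
finger_gap: 0.0142
grasp_force: 80.1
```

```bash
python3 -m jog '[[0,0,-0.006,0],[0,0,-0.012,0],[0,0,-0.018,0],[0,0,-0.024,0],[0,0,-0.026,0],[0,0,-0.026,0]]' | sed -n 2,5p
python3 -m jog '[[0,0,-0.004,0],[0,0,-0.008,0],[0,0,-0.012,0],[0,0,-0.014,0],[0,0,-0.014,0]]' | sed -n 2,5p
python3 -m jog '[[0,0,-0.002,0],[0,0,-0.004,0],[0,0,-0.004,0],[0,0,-0.004,0]]'
```

```text
tcp_pos: [0.5593, -0.0415, 0.1212]
ee_rot: [[-0.188, -0.982, -0.002], [-0.982, 0.188, 0.0], [0.0, 0.002, -1.0]]
ft_force: [0.2, 0.0, -2.8]
finger_gap: 0.0142
tcp_pos: [0.5596, -0.0415, 0.1076]
ee_rot: [[-0.188, -0.982, -0.001], [-0.982, 0.188, 0.0], [0.0, 0.001, -1.0]]
ft_force: [-0.4, -0.9, -2.1]
finger_gap: 0.0144
clock: 44.6
tcp_pos: [0.56, -0.0416, 0.1042]
ee_rot: [[-0.188, -0.982, -0.0], [-0.982, 0.188, -0.0], [0.0, 0.0, -1.0]]
ft_force: [-0.6, -0.6, -3.8]
finger_gap: 0.0143
grasp_force: 80.2
```

```bash
python3 -m jog '[[0,0,-0.002,0],[0,0,-0.002,0],[0,0,-0.002,0]]' | sed -n 2,4p
python3 -m jog '[[0,0,-0.002,0],[0,0,-0.002,0],[0,0,-0.002,0]]' | sed -n 2,4p
python3 -m jog '[[0,0,-0.002,0],[0,0,-0.002,0],[0,0,-0.002,0]]' | sed -n 2,6p
```

```text
tcp_pos: [0.5604, -0.0417, 0.1029]
ee_rot: [[-0.189, -0.982, 0.001], [-0.982, 0.189, -0.0], [0.0, -0.001, -1.0]]
ft_force: [-2.0, -0.2, 5.0]
tcp_pos: [0.5604, -0.0417, 0.101]
ee_rot: [[-0.188, -0.982, 0.001], [-0.982, 0.188, -0.0], [-0.0, -0.001, -1.0]]
ft_force: [-2.8, -0.3, 6.5]
tcp_pos: [0.5605, -0.0417, 0.0993]
ee_rot: [[-0.189, -0.982, 0.001], [-0.982, 0.189, -0.0], [-0.0, -0.001, -1.0]]
ft_force: [-2.9, 0.5, 9.0]
finger_gap: 0.0144
grasp_force: 81.9
```

```bash
python3 -m jog '[[0,0,-0.001,0],[0,0,-0.001,0],[0,0,-0.001,-0.05],[0,0,-0.001,-0.1],[0,0,-0.001,-0.15],[-0.0002,0.0003,-0.001,-0.2],[-0.0002,0.0005,-0.001,-0.25],[-0.0002,0.0006,-0.001,-0.3],[-0.0002,0.0007,-0.001,-0.35],[-0.0003,0.0008,-0.001,-0.4],[-0.0003,0.0008,-0.001,-0.4]]'
python3 -c "from workcell import arm;print(arm.get_state()['wrist_torque'])"
```

```text
clock: 46.27
tcp_pos: [0.5607, -0.0404, 0.0987]
ee_rot: [[-0.557, -0.831, 0.002], [-0.831, 0.557, 0.001], [-0.002, -0.002, -1.0]]
ft_force: [-3.0, 1.4, 11.3]
finger_gap: 0.0143
grasp_force: 82.1
[0.31540639 0.69903427 0.16971736]
```

```bash
python3 -m jog '[[-0.0001,0.0002,0,-0.07],[-0.0002,0.0004,0,-0.14],[-0.0004,0.0006,0,-0.21],[-0.0006,0.0008,0,-0.28],[-0.0008,0.001,0,-0.35],[-0.001,0.0012,0,-0.42],[-0.0012,0.0014,0,-0.49],[-0.0014,0.0016,0,-0.56],[-0.0016,0.0018,0,-0.63],[-0.0017,0.002,0,-0.7],[-0.0018,0.002,0,-0.77],[-0.0018,0.002,0,-0.84]]'
python3 -c "from workcell import arm;print(arm.get_state()['wrist_torque'])"
python3 -m jog '[[0,0.0001,0,-0.06],[-0.0001,0.0002,0,-0.12],[-0.0001,0.0002,0,-0.18],[-0.0001,0.0002,0,-0.22],[-0.0001,0.0002,0,-0.22]]'
python3 -c "from workcell import arm;print(arm.get_state()['wrist_torque'])"
```

```text
clock: 47.27
tcp_pos: [0.5597, -0.0386, 0.099]
ee_rot: [[-0.99, -0.138, 0.004], [-0.138, 0.99, 0.0], [-0.004, -0.0, -1.0]]
ft_force: [-1.7, 0.8, 9.8]
finger_gap: 0.0143
grasp_force: 82.0
[0.20392334 0.45999156 0.40419681]
clock: 47.68
tcp_pos: [0.5594, -0.0383, 0.0989]
ee_rot: [[-0.997, 0.08, 0.003], [0.08, 0.997, 0.001], [-0.003, 0.001, -1.0]]
ft_force: [-2.3, 1.0, 9.2]
finger_gap: 0.0142
grasp_force: 82.0
[0.25650672 0.34778038 0.0980453 ]
```

```bash
for i in 1; do python3 -m jog '[[0,0.0001,0,-0.04],[0,0.0002,0,-0.08],[-0.0001,0.0002,0,-0.12],[-0.0001,0.0002,0,-0.12]]' | sed -n 2,4p
python3 -c "from workcell import arm;print(arm.get_state()['wrist_torque'])"; done
python3 -m jog '[[0,0,0,-0.03],[0,0,0,-0.06],[0,0,0,-0.06]]' | sed -n 2,4p
python3 -c "from workcell import arm;print(arm.get_state()['wrist_torque'])"
python3 -m jog '[[0,0,0,-0.02],[0,0,0,-0.04],[0,0,0,-0.04]]' | sed -n 2,4p
python3 -c "from workcell import arm;print(arm.get_state()['wrist_torque'])"
```

```text
tcp_pos: [0.5596, -0.0381, 0.099]
ee_rot: [[-0.98, 0.198, 0.004], [0.198, 0.98, 0.0], [-0.004, 0.001, -1.0]]
ft_force: [-0.8, 0.4, 9.8]
[0.17507613 0.31123348 0.17244591]
tcp_pos: [0.5597, -0.0383, 0.0991]
ee_rot: [[-0.967, 0.255, 0.004], [0.255, 0.967, -0.0], [-0.004, 0.001, -1.0]]
ft_force: [-0.6, 0.5, 8.7]
[-0.01594072  0.32149206  0.74405664]
tcp_pos: [0.5597, -0.0382, 0.0991]
ee_rot: [[-0.957, 0.291, 0.004], [0.291, 0.957, -0.0], [-0.004, 0.001, -1.0]]
ft_force: [-1.7, -0.7, 10.0]
[-0.12179074  0.29447435  2.01246537]
```

```bash
python3 -m jog '[[0,0,0.0005,0.015],[0,0,0.0012,0.025],[0,0,0.0015,0.025],[0,0,0.0015,0.025]]' | sed -n 2,4p
python3 -m jog '[[0,0,0,0],[0,0,0,0],[0,0,0,0],[0,0,0,0],[0,0,0,0]]' -0.2
python3 -m jog '[[0,0,0.02,0],[0,0,0.05,0],[0,0,0.08,0],[0,0,0.11,0],[0,0,0.15,0],[0,0,0.17,0],[0,0,0.17,0],[0,0,0.17,0]]' | sed -n 1,2p
python3 - <<'E'
from h import *
im,c=cap("wrist");cv2.imwrite("pics/fin_w.png",im);s,cs=cap("side");t,ct=cap("top");cv2.imwrite("pics/fin_t.png",t)
H=np.array([.5603,-.0385]);y=np.radians(75.3)
print(proj(c,[[*H,.0925]]))
a=cv2.resize(im[60:360,80:480],(440,330));b=cv2.resize(s[150:290,215:355],(330,330),interpolation=cv2.INTER_CUBIC)
cv2.imwrite("pics/fin.png",np.hstack([a,b]))
E
```

```text
tcp_pos: [0.5595, -0.0383, 0.0993]
ee_rot: [[-0.963, 0.269, 0.003], [0.269, 0.963, 0.0], [-0.003, 0.001, -1.0]]
ft_force: [4.9, -0.4, 0.1]
clock: 49.27
tcp_pos: [0.5572, -0.0384, 0.0984]
ee_rot: [[-0.963, 0.271, -0.001], [0.271, 0.963, 0.0], [0.001, -0.0, -1.0]]
ft_force: [-0.4, 0.1, -0.3]
finger_gap: 0.051
grasp_force: 0.0
clock: 49.93
tcp_pos: [0.5586, -0.0385, 0.27]
[[278.60698809 191.34304925]]
```

View pics/fin.png

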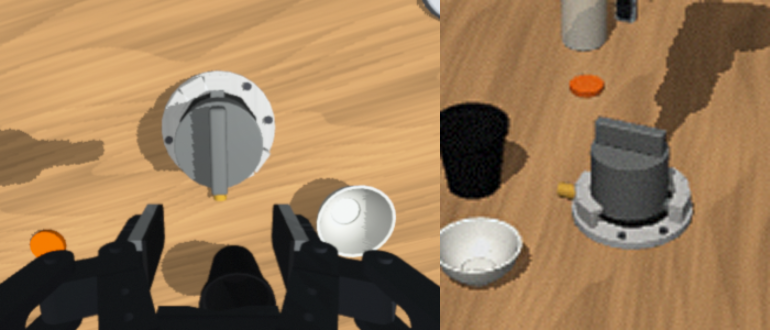

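The final view shows the cover sitting level inside the claws, with its handle in line with the pipe (the locked direction). As I eased up, the ledges kept it from rising. The orange disc, bowl and pot haven't moved.

```bash
python3 -c "from workcell import arm;print(arm.finish_job())"
```

```text
the job is handed in; nothing more can be done
None
```

The filter is renewed and handed in at about 50 s on the robot's clock: both spent discs lie flat in the tin lid, the four fresh discs are piled on the boss, and the cover is pushed down and turned clockwise to the stop.

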